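# Pump and hold a trolley brake lever

## Task

Check the refilled brake of the tray trolley: with the fingertips or the backs of the fingers on the outer face of the red lever, never gripping it or putting a finger behind it, press it in towards the bar until it stops short of the bar, stay there a moment, and let it come all the way back out. Then press it in to its stop a second time and finish while still holding it there. Do not force the lever, and leave the yellow lever and everything else on the bench as it is.

Things in the scene. Friction and masses are not known exactly. Their poses are not given: they have to be found in the camera images.
- red_handlebar: Trolley handlebar with the red lever, fixed on a grey stand (base 110 x 200 x 12 mm). Origin on the bench under the bar's middle. Bar along own y, 240 mm, axis 100 mm up; rubber grip 32 mm thick, y -22 to 103. Lever on its -x side, facing the robot, at bar height: pressed in towards own +x. Lever pivot at x -45, y -75 mm. Black mount and reservoir on the bar at y -112 to -50, up to 148 mm high.
- red_lever (a joint): Angle of the red lever on its upright pivot: 0 rad = fully out (rest), grows as pressed in, 0.28 = end stop: blade parallel to the bar (own y), inner face 24 mm short of the grip. A spring returns it: at the pressing point 2.6 N at first, 7.5 N just before the stop, then rigid. Let go, it comes out by itself.
- red_lever_press (a point): Pressing point, centre of the red blade's section, 115 mm from the pivot, 40 mm short of the tip, 100 mm above the bench; moves with the lever, 32 mm from out to stop. Own y: along the blade to the tip; own x: square to the blade towards the bar (press this way); z up. Blade 10 mm thick (x), 18 tall (z), 155 long. Outer face at x = -5 mm; free air beside it and below, down to the base plate.
- yellow_handlebar: The second handlebar on the same kind of stand, same sizes and layout, with a yellow lever. To be left alone. Either handlebar may be on the left or the right.
- yellow_lever (a joint): Angle of the yellow lever, 0 = fully out. To be left alone.
- tip_box: Bystander: closed purple plastic box, 85 x 120 x 44 mm, loose; origin under its centre
- sample_rack: Bystander: dark rack with a yellow top, 80 x 115 x 54 mm, loose; origin under its centre
- spray_flask: Bystander: white plastic flask with a green cap, 68 mm across, 170 mm tall, loose; origin under its centre
- fluid_bottle: Bystander: small amber bottle with a black cap, 52 mm across, 110 mm tall, loose; origin under its centre
- seedling_pot: Bystander: terracotta pot, 64 mm across, 58 mm tall, with a 50 mm seedling, loose; origin under its centre; stands between the two handlebars
- hex_driver: Bystander: orange-handled screwdriver lying on the bench on the robot's side of the handlebars, loose
- spanner: Bystander: steel spanner lying on the bench on the robot's side of the handlebars, loose

How it is judged (in metres and radians):
On the way, in this order (a step that is already met when the one before it is completed fails the run):
1. the red lever is pressed in to its stop (over 0.255 of 0.28 rad) by the fingers for 0.3 s (value of joint red_lever above 0.255 rad and contact force between the fingers and red_lever above 2 N), for 0.3 s.
2. the red lever has come back out (under 0.03 rad) (value of joint red_lever below 0.03 rad), for 0.2 s.
At the end, for the whole second after the job is handed in: The fingers hold the red lever at its stop (over 0.255 of 0.28 rad, more than 2 N of contact); the yellow lever is out (under 0.03 rad) and every loose thing is within 20 mm of where it was (all of step 1 and value of joint yellow_lever below 0.03 rad and distance of each of tip_box, sample_rack, spray_flask, fluid_bottle, seedling_pot, hex_driver, spanner from where it was at the start of the episode below 0.02 m); the arm keeps its last pose, push and grip.
It fails at once if the red lever is taken between the fingers, or a finger is put in the gap between lever and bar (x of the grasp point in the frame of red_lever_press between -0.008 and 0.045 m and y of the grasp point in the frame of red_lever_press between -0.12 and 0.055 m and z of the grasp point in the frame of red_lever_press between -0.09 and 0.025 m).
It fails at once if the lever is forced (over 45 N) (contact force between the fingers and red_lever above 45 N).
It fails at once if the yellow lever is moved (over 0.03 rad) (value of joint yellow_lever above 0.03 rad).
It fails at once if a loose thing is moved (over 20 mm) (distance of any of tip_box, sample_rack, spray_flask, fluid_bottle, seedling_pot, hex_driver, spanner from where it was at the start of the episode above 0.02 m).
It also fails if it takes over 35 s, if anything falls off the work surface, if the arm or the gripper's body presses on something with over 40 N, if the wrist force passes 120 N, or if a joint passes its speed limit or range.

## Robot

A 6-joint arm with a two-finger parallel gripper is mounted at the origin on the work surface. World frame = base frame: x ahead of the robot, y to its left, z up, the work surface at z = 0. Lengths are in m, angles in degrees, forces in N, time in s.
With the tool pointing down it reaches from about 0.25 to 0.725 m from the base axis. Payload 9.7 kg.
Tool frame: the origin (TCP) lies on the centre line of the jaws, within the pads' length; the fingertips stand 19 mm ahead of it and the grasp point (between the pads) is the TCP (bot.tcp_to_tips is the z of the fingertips in the tool frame, in m); z points along the fingers, y is the line along which they close (so a half turn about z gives the same grasp; the last joint's range is limited). The gripper opens to 85 mm and grips with 20 to 120 N. Pads are 22 mm wide; open, the fingers measure 114 mm over their backs; the gripper's body (76 mm by 85 mm) begins 54 mm behind the grasp point. The pads swing forward as they close: fully open they stand 13 mm farther back than shut.
Start: joints at [70.989, 4.979, 10.078, 95.1, 0, 90], TCP at [0.179, 0.52, 0.219] pointing down, gripper open.
Joint ranges: [-179.16, 179.16], [-48.56, 103.87], [-65.8, 70.77], [-126.05, 130.52], [-82.76, 87.17], [-180, 180]. Speed limits (degrees/s): [127.2, 127.2, 147.25, 180, 180, 180].

## Interface

Orientations are given as [roll, pitch, yaw] about the fixed x, y, z axes, in that order (R = Rz(yaw) Ry(pitch) Rx(roll)).
In Python, from workcell import bot gives the robot as it stands. The module is installed in compiled form; this text tells all that it offers.
- The arm moves only by the tool play_rows, never from a script. Its argument "increments" is a list of rows, each an object with "slide": the shift along the tool's x, y, z in mm, a list of three; "angular": the turn, a rotation vector about the tool's x, y, z in degrees, a list of three; "claw": the opening, from -1 (shut) to 1 (fully open). In form: [{"slide": [x, y, z], "angular": [rx, ry, rz], "claw": claw}, ...]. A call has 1 to 8 rows; each row shifts and turns the commanded pose from where the row before left it, along the tool's axes as they then stand; what a row does not reach is not made up. A row lasts 1/10 s, in which the tool goes at most 50 mm and 8.59 degrees, less where a joint would pass 70% of its speed; a pose out of reach is approached as far as the arm can. A call is refused whole if a number of a shift passes 50 or a number of a turn 8.59, either way. A call with a gripper value outside its range is refused whole. The fingers move at their own pace and stop on an object; "squeeze" is the grip in N (left out, the last holds). Time passes only in rows, so rows that do not move let the fingers close. It gives the time, the measured TCP pose, the force, the opening and the grip force at its end, in the units of the state.
- bot.get_obs(): the state, without advancing time (a new reading comes with each control period).
- bot.camera(name): name is "scene" or "top" or "wrist"; returns the picture (400x640x3 uint8, red, green, blue); there is no depth.
- bot.camera_info(name): a dict with "fovy" (degrees; the focal length in pixels is half the picture's height over the tangent of half this angle, whatever the lens; pixels are square), "cx", "cy" (the principal point, pixels), "R" (3x3) and "t" (3): a world point X has camera coordinates R X + t. Camera axes: x right, y down, z forward; pixel columns grow to the right and rows downward; lengths in m; the calibration is good to about 2 mm. A picture is of the moment at which its call begins: read the wrist's pose just before it. camera_info takes no time and is no camera call; for the wrist camera it gives the pose at the moment of the call.
- bot.job_done(): hands the job in; it is judged then, once.
The state is a dict: "time": time; "q": joint angles; "qd": joint speeds; "joint_efforts": joint torques, N m; "ee_pos": TCP position; "tcp_rot": TCP orientation; "wrist_force": force on the tool from outside, world axes, zero at the start; "torque": the same for the moment, N m; "opening": finger opening in m; "grasp_force": force on a finger pad.
Only numpy, scipy, OpenCV 4.12 (cv2) and the standard library are available. Lean on these libraries where they do the work, as an engineer would, in place of code of your own. Each camera call takes 0.05 s, during which the arm holds its last target. There are 200 camera calls.

## Working session

There is one attempt and no reset: what is moved stays moved. The work goes in short steps, Python scripts to look and compute and a tool call to move; the robot and the scene stay as the last step left them, time stands still between calls to the robot, and variables do not carry over. Pictures are saved under pics/ and viewed, at most 10 in all, crops included, and the job is handed in when it is done.

Besides the shell and the picture viewer there is one more tool, called after "Request:" as name(argument=value, ...), one argument or row to a line, values as JSON. play_rows: Moves the arm, as the interface text tells. Its arguments: {"type":"object","properties":{"increments":{"type":"array"},"squeeze":{"type":"number"}},"required":["increments"]}

```bash
mkdir -p pics; cat > h.py <<'E'
import numpy as np,cv2
from workcell import bot
def snap(n,f,crop=None,s=1):
    im=bot.camera(n)[:,:,::-1]
    if crop: x0,y0,x1,y1=crop; im=im[y0:y1,x0:x1]
    cv2.imwrite('pics/'+f,cv2.resize(im,None,fx=s,fy=s,interpolation=cv2.INTER_CUBIC))
def unproj(n,u,v,z):
    c=bot.camera_info(n); f=200/np.tan(np.radians(c['fovy']/2))
    R=np.array(c['R']);t=np.array(c['t']); o=-R.T@t
    d=R.T@np.array([(u-c['cx'])/f,(v-c['cy'])/f,1]); return o+d*(z-o[2])/d[2]
def proj(n,X):
    c=bot.camera_info(n); f=200/np.tan(np.radians(c['fovy']/2))
    p=np.array(c['R'])@np.array(X)+np.array(c['t']); return [c['cx']+f*p[0]/p[2],c['cy']+f*p[1]/p[2]]
E
python3 - <<'E'
from h import *
snap('scene','s1.png'); snap('top','t1.png')
print(bot.get_obs(),bot.tcp_to_tips)
for n in('scene','top'): print(bot.camera_info(n))
E
```

```text
{'time': 0.1, 'q': array([7.09885362e+01, 5.00649188e+00, 1.00376507e+01, 9.50996778e+01,
       3.25391949e-04, 8.99995171e+01]), 'qd': array([ 0.04592947, -0.01121683,  0.05514926, -0.00877734, -0.01159493,
        0.04661183]), 'joint_efforts': array([-1.11379231e-04, -5.21557188e+01,  4.65655839e+01,  1.60055252e-02,
        2.04140832e-06, -1.12495165e-06]), 'ee_pos': array([0.17908963, 0.51978137, 0.21845592]), 'tcp_rot': array([-1.79931481e+02, -3.25969249e-04,  1.60989019e+02]), 'wrist_force': array([-0.16781289,  0.46157881,  0.13781458]), 'torque': array([-0.00997112, -0.00691793, -0.05051624]), 'grasp_force': 0.0, 'opening': 0.08518290048781267} 0.019
{'fovy': 50.25895249522566, 'cx': 315.1520551324323, 'cy': 206.6193782932982, 'R': array([[-0.61995484,  0.78462027,  0.00519916],
       [ 0.56103159,  0.44790285, -0.69615127],
       [-0.54854311, -0.42866546, -0.7178763 ]]), 't': array([ 0.34691871, -0.24331359,  1.60064057])}
{'fovy': 45.82979982299476, 'cx': 317.52801404523535, 'cy': 204.22326833110426, 'R': array([[-0.00324474, -0.99998957,  0.0032148 ],
       [-0.99254337,  0.00282882, -0.12185915],
       [ 0.12184879, -0.00358623, -0.9925422 ]]), 't': array([0.00391862, 0.57770326, 1.39762427])}
```

View pics/t1.png

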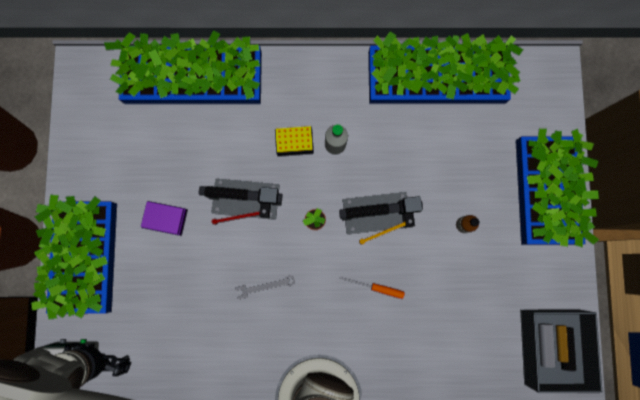

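View pics/s1.png

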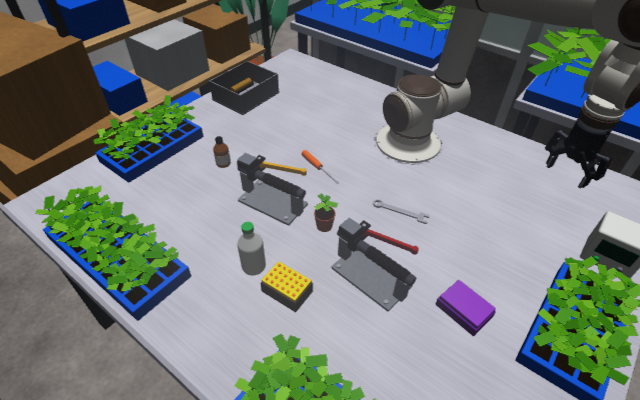

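The top view shows the red handlebar on the left, with its lever tip at about (214,221) and its mount at about (267,200). The yellow one is on the right and the pot between them at (314,218). I'll enlarge the red one.

```bash
python3 - <<'E'
from h import *
snap('top','t2.png',(190,165,300,240),7); snap('scene','s2.png',(320,205,430,310),5)
E
```

```text
(no output)
```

View pics/t2.png

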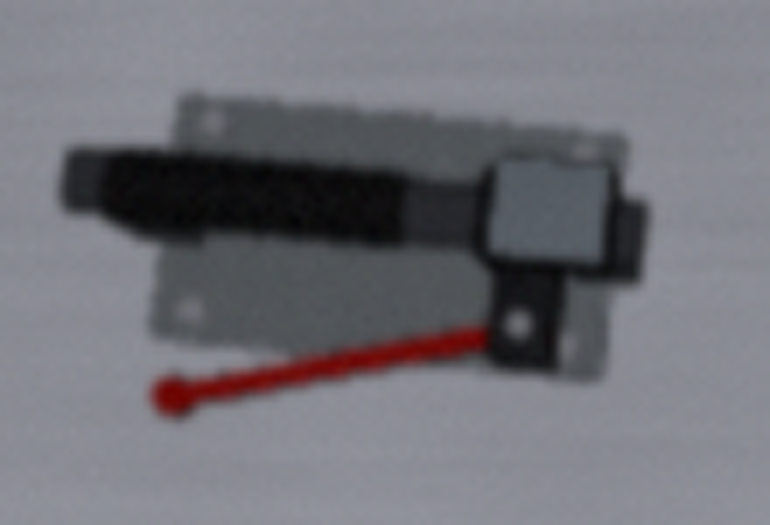

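View pics/s2.png

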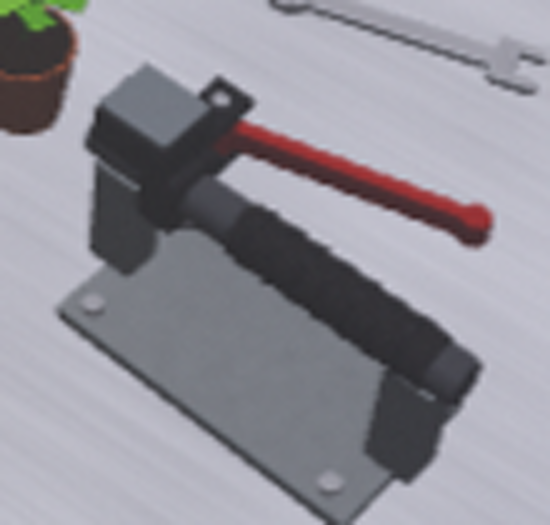

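The crop shows the base plate corners at about (185,97), (628,138), (600,378) and (153,335). The pivot screw is at (518,323) and the lever tip at (173,396).

```bash
python3 - <<'E'
from h import *
g=lambda x,y,z:unproj('top',190+(x+.5)/7-.5,165+(y+.5)/7-.5,z)
C=[g(*p,.012) for p in((185,97),(628,138),(600,378),(153,335))]
print(np.round(C,4)); o=np.mean(C,0); ey=((C[0]+C[3])-(C[1]+C[2]))/2; 
print('origin',o,'sizes',np.linalg.norm(ey),np.linalg.norm(C[0]-C[3]),np.linalg.norm(C[1]-C[2]),'yaw plate',np.degrees(np.arctan2(-ey[0],ey[1])))
b0=g(68,180,.1);b1=g(640,242,.1);d=b0-b1;print('bar',b0,b1,np.linalg.norm(d),np.degrees(np.arctan2(-d[0],d[1])),(b0+b1)/2)
pv=g(518,323,.115);tip=g(173,396,.105);d=tip-pv
print('pivot',pv,'tip',tip,np.linalg.norm(d[:2]),'lever yaw',np.degrees(np.arctan2(-d[0],d[1])))
for yw in (-5,-6,-7):
  a=np.radians(yw);R=np.array([[np.cos(a),-np.sin(a)],[np.sin(a),np.cos(a)]]);print(yw,'pivot by plate',o[:2]+R@[-.045,-.075])
# things nearby
for n,u,v,z in(('span',265,287,0),('spanL',240,292,0),('spanR',292,280,0),('pot',314,214,.08),('purple',165,218,.044)):print(n,unproj('top',u,v,z).round(3))
E
```

```text
[[0.662  0.3162 0.012 ]
 [0.6431 0.1202 0.012 ]
 [0.5366 0.1317 0.012 ]
 [0.5561 0.3278 0.012 ]]
origin [0.59944029 0.22399792 0.012     ] sizes 0.19702174759830646 0.10646207812715347 0.10705730678534034 yaw plate -5.593566976111768
bar [0.61145945 0.34505772 0.1       ] [0.58488736 0.10805798 0.1       ] 0.2384846994762705 -6.397208317390063 [0.59817341 0.22655785 0.1       ]
pivot [0.54971102 0.15645382 0.115     ] tip [0.52115146 0.29843194 0.105     ] 0.1448220816471956 lever yaw 11.373529976390591
-5 pivot by plate [0.54807484 0.15320533]
-6 pivot by plate [0.54684717 0.15411256]
-7 pivot by plate [0.54563551 0.15504108]
span [0.329 0.162 0.   ]
spanL [0.314 0.238 0.   ]
spanR [0.35 0.08 0.  ]
pot [0.543 0.013 0.08 ]
purple [0.536 0.459 0.044]
```

Request:
play_rows(
  increments=[
    {"slide": [-44, -18, 0], "angular": [0, 0, 0], "claw": -1},
    {"slide": [-44, -18, 0], "angular": [0, 0, 0], "claw": -1},
    {"slide": [-44, -18, 0], "angular": [0, 0, 0], "claw": -1},
    {"slide": [-44, -18, 0], "angular": [0, 0, 0], "claw": -1},
    {"slide": [-44, -18, 0], "angular": [0, 0, 0], "claw": -1},
    {"slide": [-44, -18, 0], "angular": [0, 0, 0], "claw": -1},
    {"slide": [-44, -18, 0], "angular": [0, 0, 0], "claw": -1},
    {"slide": [-44, -18, 0], "angular": [0, 0, 0], "claw": -1},
  ],
  squeeze=40,
)

```text
time: 1.0
ee_pos: [0.4662, 0.2676, 0.2191]
tcp_rot: [180.0, 0.0, 161.0]
wrist_force: [0.4, 1.5, -0.2]
opening: -0.0002
grasp_force: 0.0
```

Request:
play_rows(
  increments=[
    {"slide": [0, 0, 0], "angular": [0, 0, 8.5], "claw": -1},
    {"slide": [0, 0, 0], "angular": [0, 0, 8.5], "claw": -1},
    {"slide": [0, 0, 0], "angular": [0, 0, 8.5], "claw": -1},
    {"slide": [0, 0, 0], "angular": [0, 0, 8.5], "claw": -1},
    {"slide": [0, 0, 0], "angular": [0, 0, 8.5], "claw": -1},
    {"slide": [0, 0, 0], "angular": [0, 0, 8.5], "claw": -1},
    {"slide": [0, 0, 0], "angular": [0, 0, 8.5], "claw": -1},
    {"slide": [0, 0, 0], "angular": [0, 0, 8.5], "claw": -1},
  ],
)

```text
time: 1.8
ee_pos: [0.465, 0.2691, 0.2189]
tcp_rot: [-180.0, 0.0, 92.6]
wrist_force: [-0.2, 0.3, -0.5]
opening: -0.0001
grasp_force: 0.0
```

Request:
play_rows(
  increments=[
    {"slide": [0, 0, 0], "angular": [0, 0, 8.5], "claw": -1},
    {"slide": [0, 0, 0], "angular": [0, 0, 0], "claw": -1},
    {"slide": [0, 0, 0], "angular": [0, 0, 0], "claw": -1},
  ],
)

```text
time: 2.1
ee_pos: [0.465, 0.2692, 0.219]
tcp_rot: [-180.0, 0.0, 84.7]
wrist_force: [0.9, -0.8, -0.8]
opening: -0.0003
grasp_force: 0.0
```

Request:
play_rows(
  increments=[
    {"slide": [0, 0, 40], "angular": [0, 0, 0], "claw": -1},
    {"slide": [0, 0, 40], "angular": [0, 0, 0], "claw": -1},
    {"slide": [0, 0, 34], "angular": [0, 0, 0], "claw": -1},
    {"slide": [0, 0, 0], "angular": [0, 0, 0], "claw": -1},
    {"slide": [0, 0, 0], "angular": [0, 0, 0], "claw": -1},
  ],
)

```text
time: 2.6
ee_pos: [0.465, 0.2692, 0.1059]
tcp_rot: [-180.0, 0.0, 84.6]
wrist_force: [0.1, -0.1, 0.6]
opening: 0.0
grasp_force: 0.0
```

```bash
python3 - <<'E'
from h import *
o=bot.get_obs(); print(o['ee_pos'],o['wrist_force'])
snap('scene','s3.png',(300,150,480,290),4); 
print(proj('scene',o['ee_pos']))
E
```

```text
[0.46495333 0.26915651 0.10585108] [ 0.13410991 -0.05950466  0.60554477]
[np.float64(415.0422089920374), np.float64(230.41215700230612)]
```

View pics/s3.png

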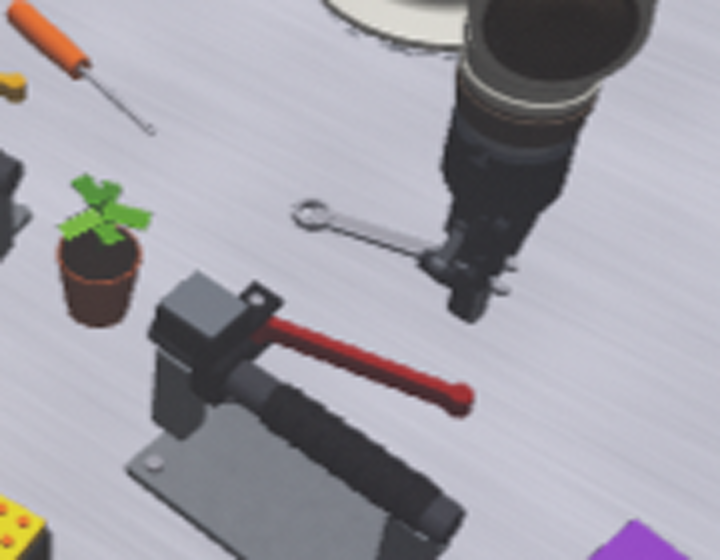

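The finger tips are at lever height on the robot's side of the lever, with free air in between. I'll approach in small steps.

Request:
play_rows(
  increments=[
    {"slide": [0, 10, 2], "angular": [0, 0, 0.6], "claw": -1},
    {"slide": [0, 10, 0], "angular": [0, 0, 0], "claw": -1},
    {"slide": [0, 8, 0], "angular": [0, 0, 0], "claw": -1},
    {"slide": [0, 4, 0], "angular": [0, 0, 0], "claw": -1},
    {"slide": [0, 4, 0], "angular": [0, 0, 0], "claw": -1},
    {"slide": [0, 2, 0], "angular": [0, 0, 0], "claw": -1},
    {"slide": [0, 0, 0], "angular": [0, 0, 0], "claw": -1},
  ],
)

```text
time: 3.35
ee_pos: [0.503, 0.2652, 0.103]
tcp_rot: [-180.0, 0.0, 83.9]
wrist_force: [-0.3, 0.3, -1.0]
opening: -0.0001
grasp_force: 0.0
```

Request:
play_rows(
  increments=[
    {"slide": [0, 3, 0], "angular": [0, 0, 0], "claw": -1},
    {"slide": [0, 3, 0], "angular": [0, 0, 0], "claw": -1},
    {"slide": [0, 0, 0], "angular": [0, 0, 0], "claw": -1},
  ],
)

```text
time: 3.65
ee_pos: [0.5091, 0.2646, 0.1031]
tcp_rot: [180.0, -0.0, 83.9]
wrist_force: [0.4, 0.4, 0.2]
opening: 0.0003
grasp_force: 0.0
```

```bash
python3 - <<'E'
from h import *
snap('scene','s4.png',(355,190,455,270),8); snap('top','t4.png',(190,165,300,240),7)
print(bot.get_obs()['wrist_force'],proj('scene',bot.get_obs()['ee_pos']))
E
```

```text
[ 0.62563513 -0.41886535  1.10584275] [np.float64(405.2465227602914), np.float64(240.04365713245002)]
```

View pics/s4.png

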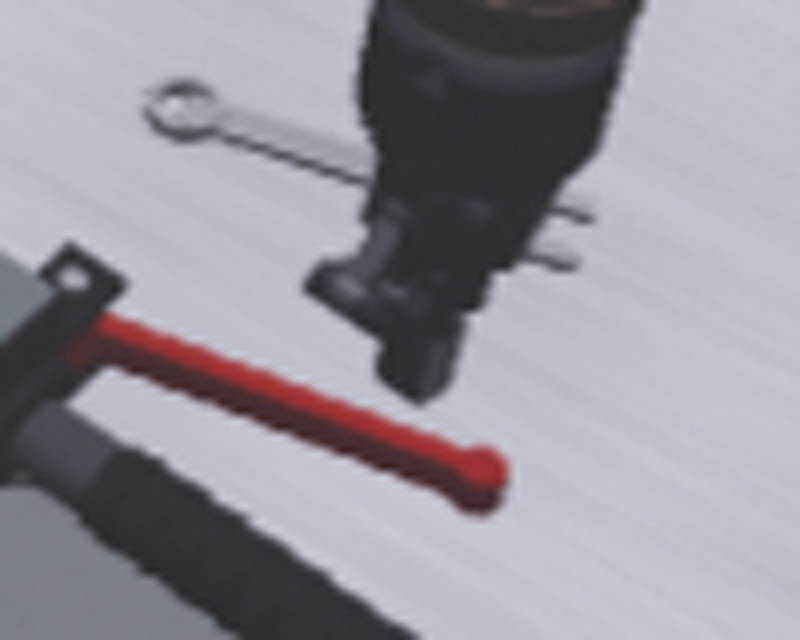

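```bash
python3 - <<'E'
from h import *
g=lambda x,y,z:unproj('scene',355+(x+.5)/8-.5,190+(y+.5)/8-.5,z).round(4)
print('tip',g(415,400,.084),g(415,400,.103))
print('lever inner top edge',g(250,375,.109),g(400,450,.109),'outer top',g(250,355,.109),g(400,420,.109),'screw',g(72,275,.115))
for z in(.084,.103): print(z,[(np.array(proj('scene',[.509+dx,.2646,z]))-[354.5,189.5])*8 for dx in(0,.014)])
E
```

```text
tip [0.4896 0.2607 0.084 ] [0.5053 0.2662 0.103 ]
lever inner top edge [0.5351 0.2196 0.109 ] [0.5319 0.2748 0.109 ] outer top [0.5276 0.215  0.109 ] [0.5208 0.2684 0.109 ] screw [0.5397 0.151  0.115 ]
0.084 [array([396.75730492, 440.96800744]), array([375.58100321, 466.51717101])]
0.103 [array([405.61228096, 404.84039567]), array([384.23992341, 430.45262455])]
```

View pics/t4.png

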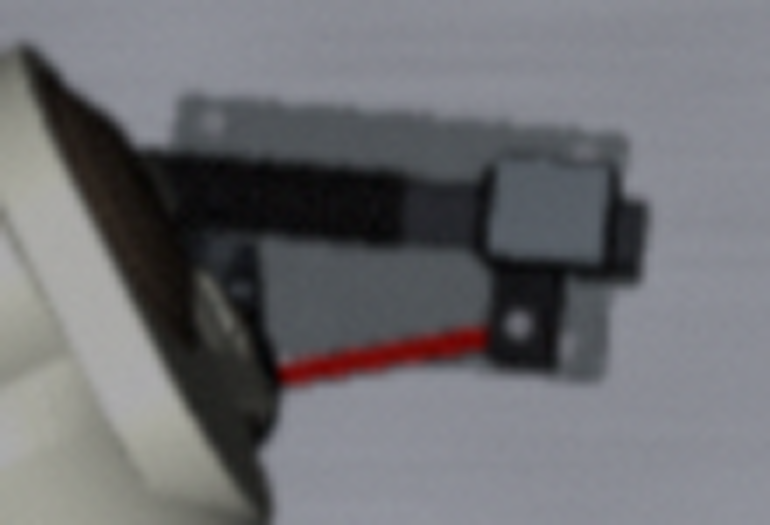

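```bash
python3 - <<'E'
from h import *
for x in(.54,.555):
  for z in(.14,.16,.18): print(x,z,((np.array(proj('scene',[x,.255,z]))-[354.5,189.5])*8).round(), ((np.array(proj('top',[x,.255,z]))-[189.5,164.5])*7).round())
from scipy.optimize import least_squares
f=lambda X:np.r_[(np.array(proj('scene',X))-[354.5,189.5])*8-[305,290],(np.array(proj('top',X))-[189.5,164.5])*7-[258,250]]
r=least_squares(f,[.55,.26,.15]);print(r.x,r.fun)
E
```

```text
0.54 0.14 [349. 375.] [265. 342.]
0.54 0.16 [358. 334.] [255. 336.]
0.54 0.18 [367. 292.] [245. 331.]
0.555 0.14 [325. 403.] [265. 304.]
0.555 0.16 [334. 363.] [256. 299.]
0.555 0.18 [343. 321.] [246. 293.]
[0.56897004 0.24670834 0.20080944] [ 0.27408429  0.01321869  0.30406216 -0.16464371]
```

The scene crop shows the fingertip at about (415,400), next to the lever's outer edge but not yet touching. The knuckle is at about z 0.20, well clear of the bar. I'll lower a little and continue.

Request:
play_rows(
  increments=[
    {"slide": [0, 0, 6], "angular": [0, 0, 0], "claw": -1},
    {"slide": [0, 1, 0], "angular": [0, 0, 0], "claw": -1},
    {"slide": [0, 1, 0], "angular": [0, 0, 0], "claw": -1},
    {"slide": [0, 0, 0], "angular": [0, 0, 0], "claw": -1},
    {"slide": [0, 0, 0], "angular": [0, 0, 0], "claw": -1},
  ],
)

```text
time: 4.25
ee_pos: [0.5109, 0.2644, 0.0972]
tcp_rot: [180.0, -0.0, 83.9]
wrist_force: [-0.6, -0.1, 0.2]
opening: 0.0004
grasp_force: 0.0
```

```bash
python3 - <<'E'
from h import *
for i in range(3): bot.camera('top'); print(bot.get_obs()['wrist_force'].round(2))
E
```

```text
[-0.3  -0.03 -0.26]
[0.06 1.04 0.49]
[ 0.35 -0.09  0.05]
```

Request:
play_rows(
  increments=[
    {"slide": [0, 1, 0], "angular": [0, 0, 0], "claw": -1},
    {"slide": [0, 1, 0], "angular": [0, 0, 0], "claw": -1},
    {"slide": [0, 0, 0], "angular": [0, 0, 0], "claw": -1},
  ],
)

```text
time: 4.7
ee_pos: [0.5129, 0.2642, 0.0971]
tcp_rot: [180.0, 0.0, 83.9]
wrist_force: [1.4, 0.5, -0.6]
opening: 0.0
grasp_force: 0.0
```

```bash
python3 - <<'E'
from h import *
for i in range(4): bot.camera('top'); print(bot.get_obs()['wrist_force'].round(2))
snap('scene','s5.png',(355,190,455,270),8)
E
```

```text
[-0.66 -0.69 -0.27]
[ 0.84 -0.43  0.97]
[-0.18 -0.34 -0.59]
[0.07 0.53 0.43]
```

View pics/s5.png

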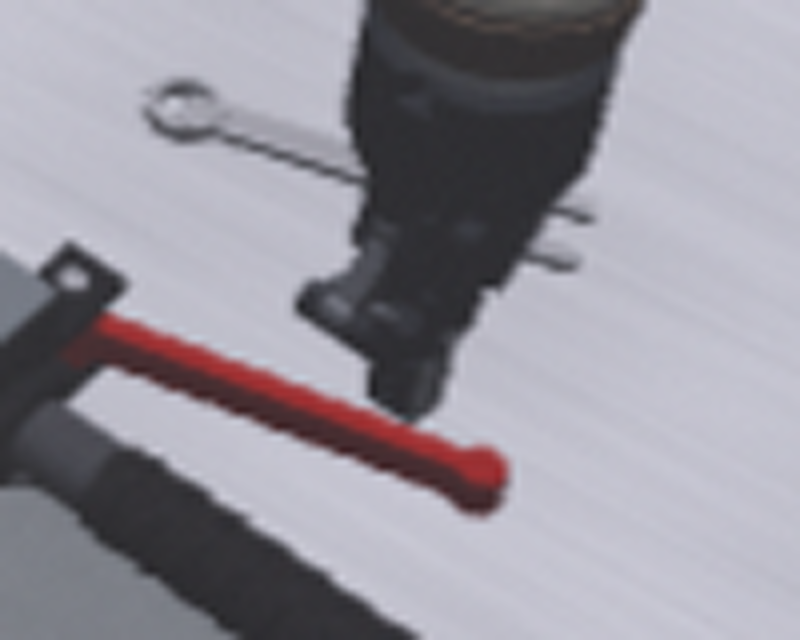

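The fingertip corner at about (405,415) sits right at the lever's far edge, with still no force. The closed fingers are thin, so to keep the grasp point well clear of the forbidden band I'll back off. Then I'll open the fingers slightly and press with the back of the front finger, a little lower.

Request:
play_rows(
  increments=[
    {"slide": [0, -8, 0], "angular": [0, 0, 0], "claw": -1},
    {"slide": [0, -8, 0], "angular": [0, 0, 0], "claw": -1},
    {"slide": [0, 0, 5], "angular": [0, 0, 0], "claw": -0.6},
    {"slide": [0, 0, 3], "angular": [0, 0, 0], "claw": -0.6},
    {"slide": [0, 0, 0], "angular": [0, 0, 0], "claw": -0.6},
    {"slide": [0, 0, 0], "angular": [0, 0, 0], "claw": -0.6},
    {"slide": [0, 0, 0], "angular": [0, 0, 0], "claw": -0.6},
  ],
  squeeze=80,
)

```text
time: 5.65
ee_pos: [0.497, 0.2659, 0.0891]
tcp_rot: [180.0, -0.0, 83.9]
wrist_force: [-0.4, 0.3, -0.8]
opening: 0.0168
grasp_force: 0.0
```

Request:
play_rows(
  increments=[
    {"slide": [0, 3, 0], "angular": [0, 0, 0], "claw": -0.6},
    {"slide": [0, 3, 0], "angular": [0, 0, 0], "claw": -0.6},
    {"slide": [0, 0, 0], "angular": [0, 0, 0], "claw": -0.6},
  ],
)

```text
time: 5.95
ee_pos: [0.5029, 0.2654, 0.0891]
tcp_rot: [-180.0, -0.0, 83.9]
wrist_force: [-2.9, 0.8, 1.8]
opening: 0.0172
grasp_force: 1.7
```

Request:
play_rows(
  increments=[
    {"slide": [0, 2, 0], "angular": [0, 0, 0], "claw": -0.6},
    {"slide": [0, 2, 0], "angular": [0, 0, 0], "claw": -0.6},
    {"slide": [0, 0, 0], "angular": [0, 0, 0], "claw": -0.6},
  ],
)

```text
time: 6.25
ee_pos: [0.5069, 0.2649, 0.089]
tcp_rot: [-180.0, -0.0, 83.9]
wrist_force: [-4.0, 2.2, 1.8]
opening: 0.0168
grasp_force: 2.0
```

Request:
play_rows(
  increments=[
    {"slide": [0, 2, 0], "angular": [0, 0, 0], "claw": -0.6},
    {"slide": [0, 2, 0], "angular": [0, 0, 0], "claw": -0.6},
    {"slide": [0, 0, 0], "angular": [0, 0, 0], "claw": -0.6},
  ],
)

```text
time: 6.55
ee_pos: [0.5108, 0.2645, 0.0891]
tcp_rot: [-180.0, -0.0, 83.9]
wrist_force: [-5.3, 2.9, 1.3]
opening: 0.0171
grasp_force: 2.3
```

Contact is made and the force rises as the spring should. I'll continue to the stop.

Request:
play_rows(
  increments=[
    {"slide": [0, 3, 0], "angular": [0, 0, 0], "claw": -0.6},
    {"slide": [0, 3, 0], "angular": [0, 0, 0], "claw": -0.6},
    {"slide": [0, 3, 0], "angular": [0, 0, 0], "claw": -0.6},
    {"slide": [0, 3, 0], "angular": [0, 0, 0], "claw": -0.6},
    {"slide": [0, 3, 0], "angular": [0, 0, 0], "claw": -0.6},
    {"slide": [0, 0, 0], "angular": [0, 0, 0], "claw": -0.6},
  ],
)

```text
time: 7.15
ee_pos: [0.5254, 0.2633, 0.0891]
tcp_rot: [-179.9, -0.1, 83.9]
wrist_force: [-7.7, 4.5, 2.3]
opening: 0.0171
grasp_force: 3.7
```

Request:
play_rows(
  increments=[
    {"slide": [0, 1, 0], "angular": [0, 0, 0], "claw": -0.6},
    {"slide": [0, 1, 0], "angular": [0, 0, 0], "claw": -0.6},
    {"slide": [0, 0, 0], "angular": [0, 0, 0], "claw": -0.6},
  ],
)

```text
time: 7.45
ee_pos: [0.5271, 0.2632, 0.0891]
tcp_rot: [-179.9, -0.1, 83.9]
wrist_force: [-7.0, 4.9, 3.4]
opening: 0.0166
grasp_force: 3.8
```

Request:
play_rows(
  increments=[
    {"slide": [0, 1, 0], "angular": [0, 0, 0], "claw": -0.6},
    {"slide": [0, 1, 0], "angular": [0, 0, 0], "claw": -0.6},
    {"slide": [0, 0, 0], "angular": [0, 0, 0], "claw": -0.6},
  ],
)

```text
time: 7.75
ee_pos: [0.529, 0.2632, 0.0891]
tcp_rot: [-179.9, -0.1, 83.9]
wrist_force: [-6.4, 5.3, 1.8]
opening: 0.017
grasp_force: 4.0
```

Request:
play_rows(
  increments=[
    {"slide": [0, 1, 0], "angular": [0, 0, 0], "claw": -0.6},
    {"slide": [0, 1, 0], "angular": [0, 0, 0], "claw": -0.6},
    {"slide": [0, 0, 0], "angular": [0, 0, 0], "claw": -0.6},
  ],
)

```text
time: 8.05
ee_pos: [0.5309, 0.2629, 0.0891]
tcp_rot: [-179.9, -0.1, 83.9]
wrist_force: [-8.3, 5.5, 1.4]
opening: 0.017
grasp_force: 4.2
```

Request:
play_rows(
  increments=[
    {"slide": [0, 1, 0], "angular": [0, 0, 0], "claw": -0.6},
    {"slide": [0, 0.5, 0], "angular": [0, 0, 0], "claw": -0.6},
    {"slide": [0, 0, 0], "angular": [0, 0, 0], "claw": -0.6},
  ],
)

```text
time: 8.35
ee_pos: [0.5314, 0.2629, 0.089]
tcp_rot: [-179.8, -0.1, 84.0]
wrist_force: [-12.6, 6.2, 3.4]
opening: 0.017
grasp_force: 6.9
```

The force has jumped and the motion has stalled, so this is the stop. I'll add a touch, hold, and then release.

Request:
play_rows(
  increments=[
    {"slide": [0, 0.5, 0], "angular": [0, 0, 0], "claw": -0.6},
    {"slide": [0, 0, 0], "angular": [0, 0, 0], "claw": -0.6},
    {"slide": [0, 0, 0], "angular": [0, 0, 0], "claw": -0.6},
    {"slide": [0, 0, 0], "angular": [0, 0, 0], "claw": -0.6},
    {"slide": [0, 0, 0], "angular": [0, 0, 0], "claw": -0.6},
    {"slide": [0, 0, 0], "angular": [0, 0, 0], "claw": -0.6},
    {"slide": [0, 0, 0], "angular": [0, 0, 0], "claw": -0.6},
  ],
)

```text
time: 9.05
ee_pos: [0.5316, 0.2629, 0.089]
tcp_rot: [-179.8, -0.1, 84.0]
wrist_force: [-14.2, 6.0, 4.0]
opening: 0.0167
grasp_force: 7.8
```

```bash
python3 - <<'E'
from h import *
snap('scene','s6.png',(320,190,440,290),6)
E
```

```text
(no output)
```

View pics/s6.png

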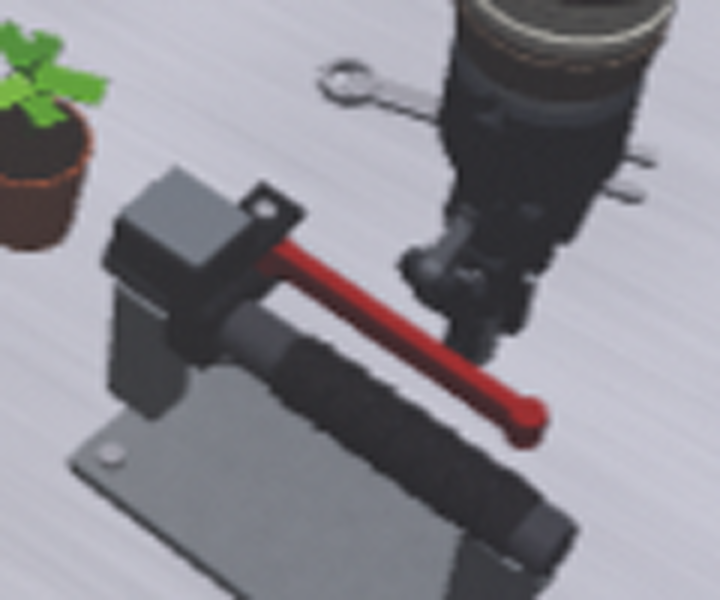

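The lever, from (270,255) to (525,420), is parallel to the bar, with the finger behind it on its outer face near (475,345). Now I'll release it fully.

Request:
play_rows(
  increments=[
    {"slide": [0, -5, 0], "angular": [0, 0, 0], "claw": -0.6},
    {"slide": [0, -8, 0], "angular": [0, 0, 0], "claw": -0.6},
    {"slide": [0, -8, 0], "angular": [0, 0, 0], "claw": -0.6},
    {"slide": [0, -8, 0], "angular": [0, 0, 0], "claw": -0.6},
    {"slide": [0, -8, 0], "angular": [0, 0, 0], "claw": -0.6},
    {"slide": [0, -5, 0], "angular": [0, 0, 0], "claw": -0.6},
    {"slide": [0, 0, 0], "angular": [0, 0, 0], "claw": -0.6},
    {"slide": [0, 0, 0], "angular": [0, 0, 0], "claw": -0.6},
  ],
)

```text
time: 9.9
ee_pos: [0.4923, 0.2666, 0.0892]
tcp_rot: [180.0, -0.0, 83.9]
wrist_force: [0.6, 0.7, 0.1]
opening: 0.0172
grasp_force: 0.0
```

Request:
play_rows(
  increments=[
    {"slide": [0, 0, 0], "angular": [0, 0, 0], "claw": -0.6},
    {"slide": [0, 0, 0], "angular": [0, 0, 0], "claw": -0.6},
    {"slide": [0, 0, 0], "angular": [0, 0, 0], "claw": -0.6},
    {"slide": [0, 0, 0], "angular": [0, 0, 0], "claw": -0.6},
  ],
)

```text
time: 10.3
ee_pos: [0.492, 0.2664, 0.089]
tcp_rot: [-180.0, 0.0, 83.9]
wrist_force: [0.3, 0.2, -0.2]
opening: 0.0173
grasp_force: 0.0
```

```bash
python3 - <<'E'
from h import *
im=bot.camera('scene').astype(int); m=(im[...,0]>110)&(im[...,1]<70)&(im[...,2]<70); m[:, :360]=0; m[:200]=0;m[270:]=0
ys,xs=np.nonzero(m); k=xs>xs.max()-6; print('now tip',xs[k].mean(),ys[k].mean())
s=cv2.imread('pics/s1.png')[:,:,::-1].astype(int); m=(s[...,0]>110)&(s[...,1]<70)&(s[...,2]<70); m[:, :360]=0; m[:200]=0;m[270:]=0
ys,xs=np.nonzero(m); k=xs>xs.max()-6; print('start tip',xs[k].mean(),ys[k].mean())
E
```

```text
now tip 414.7368421052632 248.31578947368422
start tip 414.7368421052632 248.31578947368422
```

The lever is back exactly at its rest position. Second press:

Request:
play_rows(
  increments=[
    {"slide": [0, 6, 0], "angular": [0, 0, 0], "claw": -0.6},
    {"slide": [0, 3, 0], "angular": [0, 0, 0], "claw": -0.6},
    {"slide": [0, 4, 0], "angular": [0, 0, 0], "claw": -0.6},
    {"slide": [0, 4, 0], "angular": [0, 0, 0], "claw": -0.6},
    {"slide": [0, 4, 0], "angular": [0, 0, 0], "claw": -0.6},
    {"slide": [0, 4, 0], "angular": [0, 0, 0], "claw": -0.6},
    {"slide": [0, 4, 0], "angular": [0, 0, 0], "claw": -0.6},
    {"slide": [0, 4, 0], "angular": [0, 0, 0], "claw": -0.6},
  ],
)

```text
time: 11.15
ee_pos: [0.5244, 0.2635, 0.089]
tcp_rot: [-179.9, -0.1, 83.9]
wrist_force: [-7.7, 5.4, 2.3]
opening: 0.017
grasp_force: 3.7
```

Request:
play_rows(
  increments=[
    {"slide": [0, 3, 0], "angular": [0, 0, 0], "claw": -0.6},
    {"slide": [0, 2, 0], "angular": [0, 0, 0], "claw": -0.6},
    {"slide": [0, 1.5, 0], "angular": [0, 0, 0], "claw": -0.6},
    {"slide": [0, 1, 0], "angular": [0, 0, 0], "claw": -0.6},
    {"slide": [0, 1, 0], "angular": [0, 0, 0], "claw": -0.6},
    {"slide": [0, 0.5, 0], "angular": [0, 0, 0], "claw": -0.6},
    {"slide": [0, 0, 0], "angular": [0, 0, 0], "claw": -0.6},
    {"slide": [0, 0, 0], "angular": [0, 0, 0], "claw": -0.6},
  ],
)

```text
time: 11.95
ee_pos: [0.5315, 0.2631, 0.0889]
tcp_rot: [-179.7, -0.1, 84.0]
wrist_force: [-14.8, 6.7, 4.7]
opening: 0.0168
grasp_force: 8.0
```

Request:
play_rows(
  increments=[
    {"slide": [0, 0, 0], "angular": [0, 0, 0], "claw": -0.6},
    {"slide": [0, 0, 0], "angular": [0, 0, 0], "claw": -0.6},
    {"slide": [0, 0, 0], "angular": [0, 0, 0], "claw": -0.6},
    {"slide": [0, 0, 0], "angular": [0, 0, 0], "claw": -0.6},
  ],
)

```text
time: 12.35
ee_pos: [0.5316, 0.2631, 0.0889]
tcp_rot: [-179.7, -0.1, 84.0]
wrist_force: [-14.3, 7.8, 3.9]
opening: 0.0168
grasp_force: 7.9
```

The lever is at the same stop position with a steady force of about 15 N. Handing in.

```bash
python3 -c "
from h import *
print(bot.job_done())"
```

```text
the job is handed in; nothing more can be done
None
```

I pressed the red lever to its stop, held it there, let it come fully back out, then pressed it to the stop again and handed the job in with the finger still holding it (wrist force about 15 N); no verdict came back.

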